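# Riddle the small nuts out of the mixed parts on the catch bin

## Task

Pick up the loaded sieve by its handle, carry it level and gently so that nothing drops out on the way, and set it softly on the two rails of the blue catch bin. Keep hold of it and, with it resting on the rails, shake it side to side along the rails until all four small nuts have fallen through into the bin and the two big brass bushes stay behind, without banging the sieve into the bumper or the bin. Last, slide the sieve along the rails until it bears snugly on the black rubber bumper, press it there for a moment with a firm but gentle push, then let go and leave it sitting on the rails; do not touch the parts with the fingers and leave the screwdriver, can and wrench alone.

Things in the scene. Friction and masses are not known exactly. Their poses are not given: they have to be found in the camera images.
- sieve_grip (a point): Centre of the sieve's black handle bar, 80 mm above the sieve's underside. Axes: z up, x along the bar, y across it. Bar 100 mm along x, 16 mm wide (y), 16 mm tall, free under it (the parts end 41 mm lower), on a thin post at each end. The loose sieve weighs about 0.28 to 0.46 kg, plus 0.29 kg of parts.
- sieve: Red tray; origin: centre of its underside, axes as sieve_grip. Walls 30 mm high, 4 mm thick; outside 100 (x) by 128 mm (y), inside 92 x 120. Along both x sides a flange, 10 mm wide and 4 mm thick, at the underside makes it 120 mm wide in x. It starts on the bench with the parts in it.
- sieve_floor (a point): Top of the sieve's 4 mm floor, at its centre. Flat bars along x, two 8 mm wide at the y walls, two 16 mm wide at y = +-20 mm; between them three open slots 24 mm wide. A nut whose centre leaves a bar drops through. Parts slide on the bars only when the sieve is jerked by about 2.5 to 4 m/s2 or more (friction 0.24 to 0.36), so carry gently and shake briskly.
- bin: Blue catch bin, fixed to the bench. Origin: centre of its underside; z up, y along the rails (the shaking direction), x across. 136 mm (x) by 236 mm (y), floor 5 mm thick. At the -y end a wall 14 mm above the rails, inner face at y = -112 mm: the sieve's centre can go to y = -48 mm; at the +y end the bumper limits it. Set down gently: never load it with more than 60 N.
- rails (a point): Middle between the two rails, at their height, 50 mm above the bench; axes as the bin's. Rails: the flat tops of the bin's long walls, |x| = 51 to 64 mm. The sieve's flanges lie on them, its y axis along the bin's (either way round), its handle centre then 80 mm above this point. Outside, lips 14 mm higher stand 128 mm apart: 4 mm play each side.
- stop: Yellow bracket across the bin's +y end, with the bumper. Origin: its foot, bin y = 115 mm; axes as the bin's. The rigid black bumper, 40 mm wide, points to -y; its setting is NOT reported: its face is 15 to 39 mm from here, so the sieve's centre meets it at bin y = 12 to 36 mm: find it by feel. Press with about 10 N (4 N for 0.3 s is enough), never over 25 N.
- nut1_center (a point): Small dark steel hex nut, 18 mm across flats, 8 mm thick, 12 g, one of four lying flat on the two middle floor bars of the sieve at the start. Point: its centre, half-way up; z is its own axis.
- nut2_center (a point): Small dark steel hex nut, 18 mm across flats, 8 mm thick, 12 g, one of four lying flat on the two middle floor bars of the sieve at the start. Point: its centre, half-way up; z is its own axis.
- nut3_center (a point): Small dark steel hex nut, 18 mm across flats, 8 mm thick, 12 g, one of four lying flat on the two middle floor bars of the sieve at the start. Point: its centre, half-way up; z is its own axis.
- nut4_center (a point): Small dark steel hex nut, 18 mm across flats, 8 mm thick, 12 g, one of four lying flat on the two middle floor bars of the sieve at the start. Point: its centre, half-way up; z is its own axis.
- bush1_center (a point): Large brass bush, a cylinder 34 mm in diameter and 27 mm tall, 120 g, one of two standing in the sieve. It cannot pass the slots in any position. Point: its centre, half-way up; z is its own axis.
- bush2_center (a point): Large brass bush, a cylinder 34 mm in diameter and 27 mm tall, 120 g, one of two standing in the sieve. It cannot pass the slots in any position. Point: its centre, half-way up; z is its own axis.
- screwdriver: Orange screwdriver lying beyond the work, a bystander. Origin under its middle.
- oil_can: Small yellow can, 52 mm in diameter, 130 mm tall, standing beyond the work, a bystander. Origin: centre of its underside.
- wrench: Steel wrench lying beyond the work, a bystander. Origin under its middle.
Not all that is in view belongs to the job. What is shaped like the part that bears bush2_center but green is not meant.

How it is judged:
By the outcome, as a careful person would: the job done as asked, in the order asked, and still so for the second after the job is handed in, with the robot touching nothing.
It also fails if it takes over 72 s, if anything falls off the work surface, if the arm or the gripper's body presses on something with over 40 N, if the wrist force passes 120 N, or if a joint passes its speed limit or range.

## Robot

A 6-joint arm with a two-finger parallel gripper is mounted at the origin on the work surface. World frame = base frame: x ahead of the robot, y to its left, z up, the work surface at z = 0. Lengths are in mm, angles in degrees, forces in N, time in s.
With the tool pointing down it reaches from about 300 to 850 mm from the base axis. Payload 4.2 kg.
Tool frame: the origin (TCP) lies on the centre line of the jaws, within the pads' length; the fingertips stand 8 mm ahead of it and the grasp point (between the pads) lies 11 mm behind it; z points along the fingers, y is the direction in which the jaws open and shut (so a half turn about z gives the same grasp; the last joint's range is limited). The gripper opens to 91 mm and grips with 3 to 60 N. Pads are 32 mm wide; open, the fingers measure 118 mm over their backs; the gripper's body (76 mm by 178 mm) begins 60 mm behind the grasp point.
Start: joints at [66.463, 18.312, 89.639, -0, 72.044, -1.146], TCP at [219.037, 531.663, 221.976] pointing down, gripper open.
Joint ranges: [-177.97, 177.97], [-48.28, 115.42], [12.27, 149.76], [-77.06, 257.06], [2.81, 150.46], [-146.56, 146.56]. Speed limits (degrees/s): [147.25, 147.25, 180, 180, 180, 180].

## Interface

Orientations are given as [roll, pitch, yaw] about the fixed x, y, z axes, in that order (R = Rz(yaw) Ry(pitch) Rx(roll)).
In Python, from station import monitor, vision, manip gives the robot as it stands.
- The arm moves only by the tool arm_command, never from a script. Its argument "deltas" is text: rows parted by semicolons, each of 7 numbers parted by spaces: the turn, a rotation vector about the tool's x, y, z in rad, then the shift along the tool's x, y, z in m, then the opening in per cent of the stroke, from 0 (shut) to 100 (fully open). A call has 1 to 12 rows; each row shifts and turns the commanded pose from where the row before left it, along the tool's axes as they then stand; what a row does not reach is not made up. A row lasts 1/10 s, in which the tool goes at most 50 mm and 8.59 degrees, less where a joint would pass 70% of its speed; a pose out of reach is approached as far as the arm can. A call is refused whole if a number of a shift passes 0.05 or a number of a turn 0.15, either way. A call with a gripper value outside its range is refused whole. The fingers move at their own pace and stop on an object; "squeeze" is the grip in N (left out, the last holds). Time passes only in rows, so rows that do not move let the fingers close. It gives the time, the measured TCP pose, the force and the opening at its end, in the units of the state.
- monitor.sense(): the state, without advancing time (a new reading comes with each control period).
- vision.grab_frame(name): name is "scene" or "side" or "wrist"; returns a dict with "color" (480x640x3 uint8, blue, green, red), "fx", "fy", "cx", "cy" (pixels), "T" (4x4, takes a point from camera to world coordinates). Camera axes: x right, y down, z forward; pixel columns grow to the right and rows downward; lengths in mm; the calibration is good to about 2 mm. A picture is of the moment at which its call begins. There is no depth.
- manip.job_done(): hands the job in, once; it reports no verdict.
The state is a dict: "clock": time; "joint_pos": joint angles; "qd": joint speeds; "effort": joint torques, N m; "ee_pos": TCP position; "ee_rot": TCP orientation; "wrist_force": force on the tool from outside, world axes, zero at the start; "moment": the same for the moment, N m; "finger_gap": finger opening in mm.
Only numpy, scipy, OpenCV 4.12 (cv2) and the standard library are available. Lean on these libraries where they do the work, as an engineer would, in place of code of your own. Each camera call takes 0.05 s, during which the arm holds its last target. There are 200 camera calls.

## Working session

There is one attempt and no reset: what is moved stays moved. The work goes in short steps, Python scripts to look and compute and a tool call to move; the robot and the scene stay as the last step left them, time stands still between calls to the robot, and variables do not carry over. Pictures are saved under pics/ and viewed, about 8 in all and at most 12, crops included, and the job is handed in when it is done.

Besides the shell and the picture viewer there is one more tool, called after "Emit:" as name(argument=value, ...) on one line, values as JSON. arm_command: Moves the arm, as the interface text tells. Its arguments: {"type":"object","properties":{"deltas":{"type":"string"},"squeeze":{"type":"number"}},"required":["deltas"]}

```bash
ls; mkdir -p pics; python3 - <<'E'
from station import monitor, vision, manip
import cv2,numpy as np
print(monitor.sense())
for n in("scene","side","wrist"):
    f=vision.grab_frame(n); cv2.imwrite(f"pics/{n}0.png",f["color"]); np.savez(f"pics/{n}0.npz",**f); print(n,f["fx"],f["cx"],f["cy"],np.round(f["T"],3).tolist())
a=[cv2.imread(f"pics/{n}0.png") for n in("scene","side")]
E
```

```text
pics
{'clock': 0.0, 'joint_pos': array([ 6.64621065e+01,  1.83526059e+01,  8.97091476e+01, -1.10995318e-03,
        7.20426588e+01, -1.14421756e+00]), 'qd': array([ 0.00416651, -0.0370942 ,  0.0344104 ,  0.02813433,  0.03087682,
       -0.03651096]), 'effort': array([ 6.42352443e-04, -4.12470782e+01, -2.31976497e+01,  7.27433665e-02,
        4.58260160e-02, -1.38695286e-04]), 'ee_pos': array([218.84331865, 531.1775549 , 221.09201913]), 'ee_rot': array([-1.79895587e+02, -1.02996575e-03,  1.57606666e+02]), 'wrist_force': array([ 0.00775859, -0.18880374,  0.3080867 ]), 'moment': array([-0.0389302 , -0.03934041,  0.01682312]), 'finger_gap': 91.11503325217598}
scene 552.7705975244845 316.9736131737765 236.5579686016246 [[-0.629, 0.676, -0.383, 940.588], [0.777, 0.542, -0.32, 328.515], [-0.009, -0.499, -0.866, 823.125], [0.0, 0.0, 0.0, 1.0]]
side 553.11683099115 314.88255463281564 241.96234084808452 [[-0.984, -0.121, 0.13, 434.944], [-0.178, 0.671, -0.72, 854.773], [0.0, -0.731, -0.682, 872.707], [0.0, 0.0, 0.0, 1.0]]
wrist 346.1314925713373 320.071832146161 241.95050460816998 [[0.38, 0.888, 0.257, 145.222], [0.925, -0.365, -0.108, 560.858], [-0.002, 0.279, -0.96, 384.446], [0.0, 0.0, 0.0, 1.0]]
```

View pics/scene0.png

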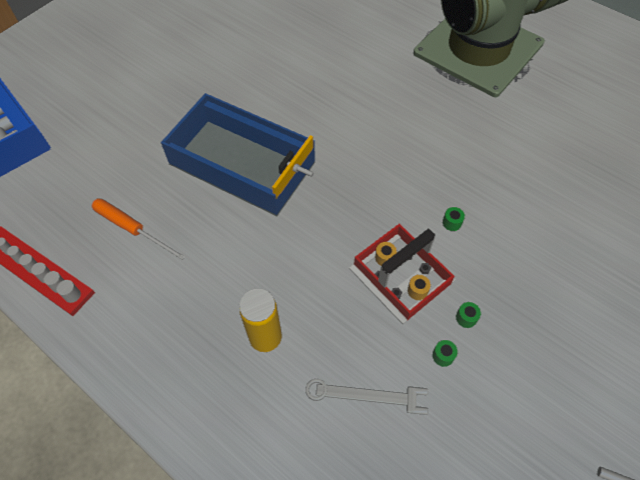

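View pics/side0.png

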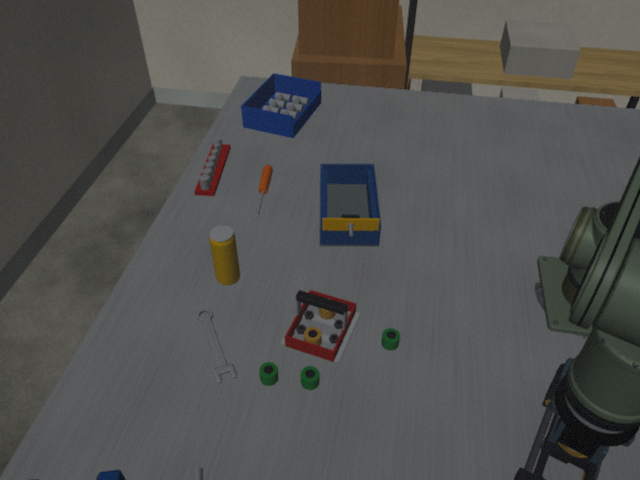

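Scene view: the sieve is at about (404,270), with its handle from (387,268) to (432,236). The bin is at (238,150), with the yellow stop at (295,165). In the side view the sieve is at (320,325) and the bin at (350,205). I'll zoom in next.

```bash
cat > h.py <<'E'
import numpy as np,cv2
def ray(f,uv):
    d=np.array([(uv[0]-f["cx"])/f["fx"],(uv[1]-f["cy"])/f["fy"],1.]); T=np.array(f["T"]); d=T[:3,:3]@d
    return T[:3,3],d/np.linalg.norm(d)
def plane(f,uv,z):
    o,d=ray(f,uv); return o+d*(z-o[2])/d[2]
def tri(f,a,g,b):
    o,d=ray(f,a);p,e=ray(g,b); s=np.linalg.lstsq(np.c_[d,-e],p-o,rcond=None)[0]
    x=o+s[0]*d;y=p+s[1]*e; return (x+y)/2,np.linalg.norm(x-y)
def proj(f,P):
    T=np.array(f["T"]);q=T[:3,:3].T@(np.array(P)-T[:3,3]); return np.array([f["fx"]*q[0]/q[2]+f["cx"],f["fy"]*q[1]/q[2]+f["cy"]])
E
python3 - <<'E'
from h import *
S=[np.load(f"pics/{n}0.npz") for n in("scene","side")]
roi=[(345,215,120,110),(275,280,90,85)]; P=[]
for f,(x,y,w,h) in zip(S,roi):
    c=f["color"][y:y+h,x:x+w]; m=(c.max(2)<70).astype(np.uint8)
    n,l,st,ce=cv2.connectedComponentsWithStats(m); k=1+st[1:,4].argmax()
    pts=np.argwhere(l==k)[:,::-1].astype(np.float32)+[x,y]; r=cv2.minAreaRect(pts.astype(np.float32))
    print(st[k],r,cv2.boxPoints(r).round(1).tolist())
    mb=cv2.inRange(f["color"],(60,20,0),(255,110,80)) 
    cs=sorted(cv2.findContours(mb,0,2)[0],key=cv2.contourArea)[-3:]
    for q in cs: print(cv2.contourArea(q),cv2.approxPolyDP(q,3,True)[:,0].tolist())
im=np.zeros((600,800,3),np.uint8)
for i,(f,(x,y,w,h),s) in enumerate([(S[0],(155,90,165,125),2.4),(S[1],(310,155,80,95),3),(S[0],(345,215,120,110),2.7),(S[1],(275,280,90,85),3.4)]):
    c=cv2.resize(f["color"][y:y+h,x:x+w],None,fx=s,fy=s,interpolation=2); a,b=c.shape[:2]; im[300*(i//2):300*(i//2)+a,400*(i%2):400*(i%2)+b]=c[:300,:400]
cv2.imwrite("pics/crop.png",im)
E
```

```text
[ 37  14  53  45 731] ((407.93060302734375, 251.9116668701172), (13.7044038772583, 63.130123138427734), 51.842769622802734) [[378.8999938964844, 266.0], [428.5, 227.0], [437.0, 237.8000030517578], [387.29998779296875, 276.79998779296875]]
1092.5 [[538, 0], [503, 0], [505, 9], [489, 17], [488, 11], [487, 22], [501, 15], [502, 18], [481, 32], [480, 39], [496, 42], [515, 33], [523, 10]]
2263.5 [[0, 78], [0, 118], [6, 115], [13, 124], [2, 129], [5, 133], [17, 130], [0, 140], [0, 176], [50, 147]]
6368.0 [[205, 93], [161, 142], [169, 163], [276, 215], [304, 173], [296, 172], [276, 199], [271, 189], [185, 147], [208, 121], [284, 155], [282, 160], [289, 150], [294, 154], [306, 137]]
[  13   10   68   69 1146] ((317.76727294921875, 320.5430908203125), (60.92619323730469, 56.06785583496094), 23.198591232299805) [[278.70001220703125, 334.29998779296875], [300.79998779296875, 282.79998779296875], [356.79998779296875, 306.79998779296875], [334.70001220703125, 358.29998779296875]]
4876.5 [[320, 163], [319, 245], [378, 246], [381, 221], [374, 164]]
10135.0 [[216, 110], [171, 105], [170, 110], [155,
[... 1756 characters left out ...]
 41], [81, 38], [83, 44], [67, 46], [77, 44], [81, 50], [76, 50], [74, 59], [72, 51], [72, 60], [68, 54], [69, 69], [65, 66], [58, 70], [53, 65], [61, 65], [62, 61], [67, 65], [61, 54], [66, 52], [60, 54], [59, 64], [51, 62], [49, 56], [51, 62], [46, 61], [44, 68], [40, 60], [31, 64], [31, 55], [34, 58], [39, 48], [35, 47], [45, 43], [32, 44], [30, 41], [36, 37], [29, 40], [32, 44], [23, 52], [21, 47], [19, 54], [19, 43], [13, 44], [11, 37], [10, 44], [5, 45], [17, 53], [11, 54], [14, 61], [8, 51], [0, 57], [1, 72], [5, 77], [11, 72], [9, 78], [15, 80], [0, 79], [0, 113], [11, 115], [0, 119], [6, 137], [3, 145], [0, 132], [0, 154], [4, 157], [0, 156], [4, 162], [0, 166], [0, 269], [152, 88]]
```

View pics/crop.png

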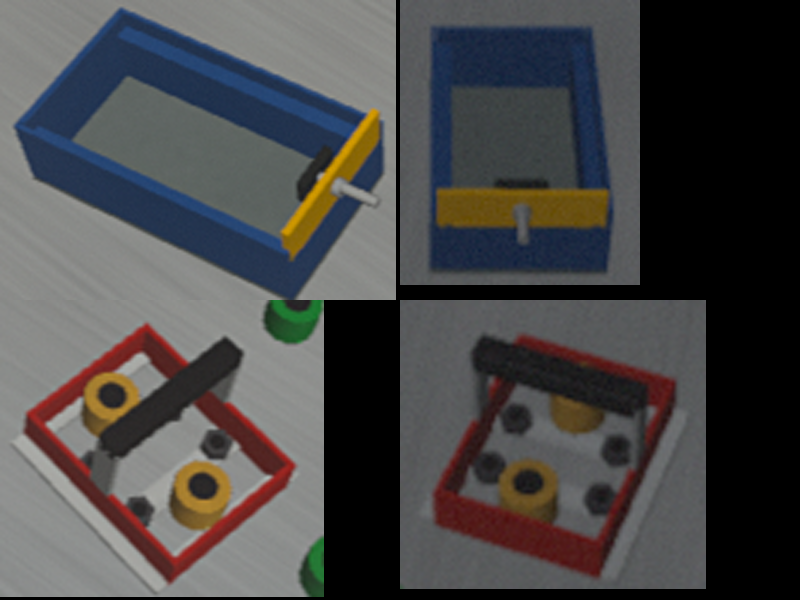

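Crop picture: the bin, stop and handle are clear. The two bushes stand in the sieve with the four nuts. I'll triangulate the corners read from the crops.

```bash
python3 - <<'E'
from h import *
S=[np.load(f"pics/{n}0.npz") for n in("scene","side")]
A=lambda u,v,o,s,c:(c[0]+(u-o[0]+.5)/s-.5,c[1]+(v-o[1]+.5)/s-.5)
sb=lambda u,v:A(u,v,(0,0),2.4,(155,90)); db=lambda u,v:A(u,v,(400,0),3,(310,155))
ss=lambda u,v:A(u,v,(0,300),2.7,(345,215)); ds=lambda u,v:A(u,v,(400,300),3.4,(275,280))
def t(n,a,b):
    p,e=tri(S[0],a,S[1],b); print(n,p.round(1),round(e,1))
t("lip -y,-x",sb(122,10),db(592,28)); t("lip -y,+x",sb(18,126),db(432,28))
t("yel top +x",sb(283,235),db(437,188)); t("yel top -x",sb(377,110),db(608,190))
t("bot +y+x",sb(293,298),db(431,271))
for n,a,b in[("h top -",(222,340),(646,383)),("wall a",(148,326),(674,382)),("wall b",(27,420),(520,338)),("wall c",(293,468),(603,545)),("wall d",(173,578),(437,492))]: t(n,ss(*a),ds(*b))
for n,a,z in[("lip",sb(122,10),64),("lip",sb(18,126),64),("bot+y",sb(293,298),0),("bot-y",sb(35,178),0)]: print(n,plane(S[0],a,z).round(1))
for n,a,z in[("lip",db(592,28),64),("lip",db(432,28),64),("bot+y+x",db(431,271),0),("bot+y-x",db(607,271),0)]: print("side",n,plane(S[1],a,z).round(1))
for n,p in [("a",(148,326)),("b",(27,420)),("c",(293,468)),("d",(173,578))]: print("scene wall",n,plane(S[0],ss(*p),30).round(1))
E=[]
roi=[(375,225,65,55),(295,288,55,30)]
for f,(x,y,w,h) in zip(S,roi):
    c=f["color"][y:y+h,x:x+w]; m=(c.max(2)<48).astype(np.uint8); m=cv2.morphologyEx(m,2,np.ones((3,3)))
    n,l,st,ce=cv2.connectedComponentsWithStats(m); k=1+st[1:,4].argmax()
    p=np.argwhere(l==k)[:,::-1].astype(np.float32); r=cv2.minAreaRect(p); print(st[k],r); E.append(np.array(r[0])+[x,y])
t("handle centre",*E)
E
```

```text
lip -y,-x [ 494.6 -309.8   62.7] 1.9
lip -y,+x [ 626.6 -285.5   64.2] 0.3
yel top +x [585.  -61.5  80.4] 1.9
yel top -x [460.9 -80.   81.9] 1.6
bot +y+x [586.8 -57.9   1.9] 2.4
h top - [496.5 179.9  84.2] 1.8
wall a [484.2 128.   28.9] 0.3
wall b [581.  107.2  24.4] 2.3
wall c [508.7 249.1  26. ] 2.8
wall d [607.3 230.9  23.8] 8.1
lip [ 496.2 -307.7   64. ]
lip [ 626.4 -285.7   64. ]
bot+y [585.  -59.9   0. ]
bot-y [ 627.3 -288.9    0. ]
side lip [ 494.1 -309.4   64. ]
side lip [ 626.7 -285.5   64. ]
side bot+y+x [587.7 -58.4   0. ]
side bot+y-x [454.9 -82.4   0. ]
scene wall a [485.  128.4  30. ]
scene wall b [584.4 109.6  30. ]
scene wall c [512.1 250.5  30. ]
scene wall d [613.2 234.5  30. ]
[  8   5  51  43 662] ((33.13716506958008, 26.67526626586914), (12.25768756866455, 60.946044921875), 51.95296096801758)
[  2   3  51  23 543] ((26.773582458496094, 14.792451858520508), (52.47172927856445, 11.538286209106445), 15.94539737701416)
handle centre [543.9 178.4  77. ] 0.4
```

Emit:
arm_command(deltas="0 0 -0.087 -0.015 -0.010 0 100; 0 0 -0.087 -0.034 -0.020 0 100; 0 0 0 -0.040 -0.027 0 100; 0 0 0 -0.040 -0.027 0 100; 0 0 0 -0.040 -0.027 0 100; 0 0 0 -0.040 -0.027 0 100; 0 0 0 -0.040 -0.027 0 100; 0 0 0 -0.040 -0.027 0 100; 0 0 0 -0.040 -0.027 0 100; 0 0 0 -0.035 -0.026 0 100; 0 0 0 -0.025 -0.020 0 100; 0 0 0 -0.010 -0.010 0 100")

```text
clock: 1.35
ee_pos: [546.2, 170.6, 221.4]
ee_rot: [-180.0, -0.0, 167.4]
wrist_force: [0.0, 0.2, -0.4]
finger_gap: 91.1
```

Emit:
arm_command(deltas="0 0 0 0 0 0 100; 0 0 0 0 0 0 100; 0 0 0 0 0 0 100")

```text
clock: 1.65
ee_pos: [543.7, 174.2, 222.0]
ee_rot: [180.0, -0.0, 167.7]
wrist_force: [-0.7, 0.0, 0.2]
finger_gap: 91.2
```

```bash
python3 - <<'E'
from station import monitor, vision, manip
import cv2,numpy as np
s=monitor.sense();print(s['clock'],s['ee_pos'],s['ee_rot'],s['wrist_force'],s['joint_pos'])
f=vision.grab_frame("wrist"); cv2.imwrite("pics/w1.png",f["color"]); np.savez("pics/w1.npz",**f)
E
```

```text
1.65 [543.65703731 174.15010764 221.95891232] [ 1.79979119e+02 -4.12461344e-02  1.67672113e+02] [-0.6789631   0.00431575  0.21637032] [ 1.65856363e+01  1.79538763e+01  9.01691904e+01  4.02090162e-02
  7.19029468e+01 -6.10989679e+01]
```

View pics/w1.png

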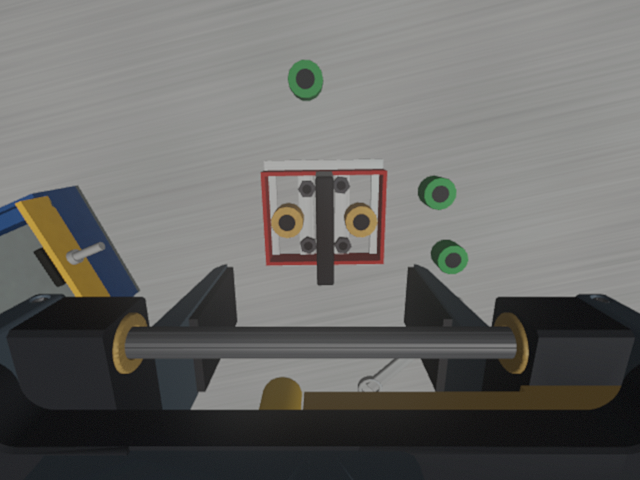

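The wrist view shows the handle vertical at column 325, rows 171 to 285, centred between the jaws. The sieve is square to the tool within about 1°.

```bash
python3 - <<'E'
from h import *
f=np.load("pics/w1.npz"); S=[np.load(f"pics/{n}0.npz") for n in("scene","side")]
c=f["color"]; L=[];R=[]
for y in list(range(196,208))+list(range(232,238))+list(range(268,280)):
    g=c[y,300:350].max(1); d=np.where(g<75)[0]+300; d=d[(d>310)&(d<340)]; L.append((d.min(),y));R.append((d.max(),y))
L=np.array(L,float);R=np.array(R,float)
for q in(L,R):
    k=np.polyfit(q[:,1],q[:,0],1); a,b=[plane(f,(np.polyval(k,y),y),88) for y in(176,280)]; print(k,a.round(1),b.round(1),np.degrees(np.arctan2(*(b-a)[1::-1])))
print("ends", [ (y,c[y,325].tolist()) for y in list(range(166,182,2))+list(range(276,292,2))])
k=np.polyfit(L[:,1],(L[:,0]+R[:,0])/2,1)
for y in(173,285): print(y,plane(f,(np.polyval(k,y),y),88).round(1))
w=proj(f,[543.9,178.4,77]);print("scene/side handle centre in wrist",w)
m=(cv2.inRange(cv2.cvtColor(c,40),(0,120,60),(8,255,255))|cv2.inRange(cv2.cvtColor(c,40),(172,120,60),(180,255,255)))
q=cv2.minAreaRect(np.argwhere(m[150:290,240:410])[:,::-1].astype(np.float32));b=cv2.boxPoints(q)+[240,150]
print(b,[plane(f,p,30).round(1) for p in b])
E
```

```text
[1.35068536e-02 3.13400226e+02] [492.5 180.7  88. ] [585.3 161.5  88. ] -11.708136076331112
[-2.95391068e-16  3.32000000e+02] [495.4 194.1  88. ] [588.2 174.8  88. ] -11.744658555339079
ends [(166, [167, 169, 168]), (168, [171, 173, 172]), (170, [58, 60, 82]), (172, [79, 81, 81]), (174, [79, 81, 82]), (176, [61, 62, 63]), (178, [55, 56, 58]), (180, [60, 60, 62]), (276, [51, 52, 55]), (278, [52, 53, 56]), (280, [52, 52, 54]), (282, [51, 51, 54]), (284, [55, 55, 58]), (286, [144, 146, 147]), (288, [142, 144, 143]), (290, [141, 143, 143])]
173 [491.5 187.9  88. ]
285 [591.6 167.1  88. ]
scene/side handle centre in wrist [325.57850504 230.81700157]
[[260.87461853 171.34963989]
 [385.97879028 169.5365448 ]
 [387.33283997 262.96620178]
 [262.22866821 264.77929688]] [array([481.4, 125.7,  30. ]), array([506.5, 249.4,  30. ]), array([605.4, 234.7,  30. ]), array([578.4, 101.2,  30. ])]
```

Emit:
arm_command(deltas="0 0 -0.011 0.001 0.0035 0.010 100; 0 0 0 0 0 0.02 100; 0 0 0 0 0 0.025 100; 0 0 0 0 0 0.025 100; 0 0 0 0 0 0.025 100; 0 0 0 0 0 0.020 100; 0 0 0 0 0 0.014 100; 0 0 0 0 0 0.009 100; 0 0 0 0 0 0.005 100; 0 0 0 0 0 0 100; 0 0 0 0 0 0 100; 0 0 0 0 0 0 100")

```text
clock: 2.9
ee_pos: [545.0, 176.7, 69.8]
ee_rot: [179.9, 0.1, 168.2]
wrist_force: [-0.4, 0.2, -0.2]
finger_gap: 91.2
```

```bash
python3 - <<'E'
from station import monitor, vision, manip
import cv2,numpy as np
s=monitor.sense();print(s['clock'],s['ee_pos'],s['ee_rot'],s['wrist_force'])
f=vision.grab_frame("wrist"); cv2.imwrite("pics/w2.png",f["color"]); np.savez("pics/w2.npz",**f)
E
```

```text
2.9 [544.97325901 176.74975287  69.75492559] [1.79949169e+02 8.54997913e-02 1.68212757e+02] [-0.36874567  0.23465529 -0.20119866]
```

View pics/w2.png

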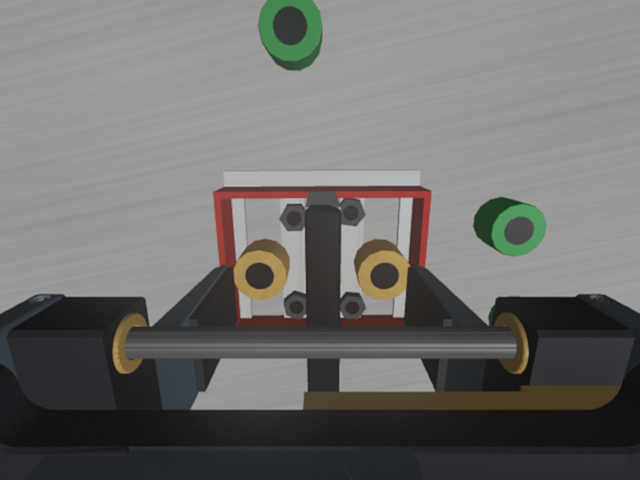

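The handle is centred between the jaws (column 323, jaws centred at 320), and the parts are clear of the fingers. I'll close the gripper.

Emit:
arm_command(deltas="0 0 0 0 0 0 50; 0 0 0 0 0 0 35; 0 0 0 0 0 0 25; 0 0 0 0 0 0 20; 0 0 0 0 0 0 18; 0 0 0 0 0 0 16; 0 0 0 0 0 0 14; 0 0 0 0 0 0 10; 0 0 0 0 0 0 5; 0 0 0 0 0 0 0; 0 0 0 0 0 0 0; 0 0 0 0 0 0 0", squeeze=15)

```text
clock: 4.15
ee_pos: [544.6, 176.8, 69.0]
ee_rot: [180.0, 0.0, 168.2]
wrist_force: [-0.2, 1.8, -0.3]
finger_gap: 15.6
```

Emit:
arm_command(deltas="0 0 0 0 0 0 0; 0 0 0 0 0 0 0; 0 0 0 0 0 0 0; 0 0 0 0 0 -0.0005 0; 0 0 0 0 0 -0.001 0; 0 0 0 0 0 -0.0015 0; 0 0 0 0 0 -0.002 0; 0 0 0 0 0 -0.002 0; 0 0 0 0 0 -0.002 0; 0 0 0 0 0 -0.003 0; 0 0 0 0 0 -0.004 0; 0 0 0 0 0 -0.005 0", squeeze=50)

```text
clock: 5.35
ee_pos: [544.4, 176.5, 90.3]
ee_rot: [-180.0, -0.0, 168.2]
wrist_force: [-0.1, 0.5, -4.9]
finger_gap: 15.9
```

```bash
cat > plan.py <<'E'
import numpy as np,sys
mj=lambda t:10*t**3-15*t**4+6*t**5
def plan(p0,yaw0,p1,yaw1,n,nz=None,v0z=0):
    nz=nz or n; p=np.array(p0,float);y=yaw0;out=[]
    for i in range(1,n+1):
        s=mj(i/n); sz=mj(min(1,i/nz))
        q=np.array([*(np.array(p0)[:2]+s*(np.array(p1)-p0)[:2]),p0[2]+sz*(p1[2]-p0[2])])
        a=np.radians(y); R=np.array([[np.cos(a),np.sin(a),0],[np.sin(a),-np.cos(a),0],[0,0,-1]])
        d=(R.T@(q-p)/1000).round(4); t=round(-np.radians(yaw0+s*(yaw1-yaw0)-y),3)
        p=p+R@d*1000; y-=np.degrees(t); out.append("0 0 %g %g %g %g 0"%(t,*(d+0)))
    for i in range(0,len(out),12): print("; ".join(out[i:i+12]),"\n")
E
python3 -c "
from plan import *
plan([544.4,176.5,92],168.2,[544.2,-201.7,190],190.2,28,16)"
```

```text
0 0 -0 0 -0.0002 -0.0002 0; 0 0 -0.001 -0.0003 -0.001 -0.0014 0; 0 0 -0.003 -0.0005 -0.0027 -0.0032 0; 0 0 -0.005 -0.001 -0.0047 -0.0053 0; 0 0 -0.007 -0.0014 -0.0073 -0.0075 0; 0 0 -0.011 -0.0019 -0.0099 -0.0094 0; 0 0 -0.013 -0.0023 -0.0126 -0.0106 0; 0 0 -0.016 -0.0026 -0.0154 -0.0114 0; 0 0 -0.018 -0.0027 -0.0179 -0.0114 0; 0 0 -0.021 -0.0026 -0.0202 -0.0106 0; 0 0 -0.022 -0.0025 -0.0221 -0.0094 0; 0 0 -0.024 -0.0021 -0.0236 -0.0075 0 

0 0 -0.025 -0.0016 -0.0247 -0.0053 0; 0 0 -0.026 -0.001 -0.0252 -0.0032 0; 0 0 -0.026 -0.0003 -0.0252 -0.0014 0; 0 0 -0.025 0.0003 -0.0248 -0.0002 0; 0 0 -0.024 0.0009 -0.0237 0 0; 0 0 -0.022 0.0014 -0.0222 0 0; 0 0 -0.021 0.0017 -0.0202 0 0; 0 0 -0.018 0.0019 -0.018 0 0; 0 0 -0.016 0.0019 -0.0155 0 0; 0 0 -0.013 0.0017 -0.0128 0 0; 0 0 -0.011 0.0016 -0.0099 0 0; 0 0 -0.007 0.0012 -0.0073 0 0 

0 0 -0.005 0.0008 -0.0048 0 0; 0 0 -0.003 0.0005 -0.0027 0 0; 0 0 -0.001 0.0001 -0.001 0 0; 0 0 0 0.0001 -0.0002 0 0
```

Emit:
arm_command(deltas="0 0 0 0 0 -0.005 0; 0 0 -0.001 0 -0.001 -0.005 0; 0 0 -0.003 -0.0005 -0.003 -0.006 0; 0 0 -0.005 -0.001 -0.005 -0.007 0; 0 0 -0.008 -0.0015 -0.0075 -0.008 0; 0 0 -0.011 -0.002 -0.010 -0.009 0; 0 0 -0.013 -0.0023 -0.0125 -0.0095 0; 0 0 -0.016 -0.0026 -0.0155 -0.0095 0; 0 0 -0.018 -0.0027 -0.018 -0.009 0; 0 0 -0.021 -0.0026 -0.020 -0.008 0; 0 0 -0.022 -0.0025 -0.022 -0.007 0; 0 0 -0.024 -0.002 -0.0235 -0.006 0")

```text
clock: 6.55
ee_pos: [544.1, 35.5, 180.0]
ee_rot: [-180.0, 0.1, 176.4]
wrist_force: [0.3, 0.6, -6.1]
finger_gap: 15.9
```

Emit:
arm_command(deltas="0 0 -0.025 -0.0015 -0.0245 -0.004 0; 0 0 -0.026 -0.001 -0.025 -0.002 0; 0 0 -0.026 -0.0003 -0.025 -0.001 0; 0 0 -0.025 0.0003 -0.025 0 0; 0 0 -0.024 0.001 -0.0235 0 0; 0 0 -0.022 0.0014 -0.022 0 0; 0 0 -0.021 0.0017 -0.020 0 0; 0 0 -0.018 0.002 -0.018 0 0; 0 0 -0.016 0.002 -0.0155 0 0; 0 0 -0.013 0.0017 -0.0125 0 0; 0 0 -0.010 0.0015 -0.010 0 0; 0 0 -0.007 0.0012 -0.0075 0 0")

```text
clock: 7.75
ee_pos: [543.6, -193.3, 186.2]
ee_rot: [-180.0, 0.0, -170.3]
wrist_force: [-0.3, 0.5, -5.5]
finger_gap: 15.6
```

Emit:
arm_command(deltas="0 0 -0.005 0.001 -0.005 0 0; 0 0 -0.003 0.0005 -0.003 0 0; 0 0 -0.001 0 -0.001 0 0; 0 0 0 0 0 0 0; 0 0 0 0 0 0 0; 0 0 0 0 0 0 0")

```text
clock: 8.35
ee_pos: [544.1, -201.0, 185.9]
ee_rot: [180.0, 0.0, -169.8]
wrist_force: [0.5, -0.5, -4.8]
finger_gap: 15.6
```

```bash
python3 - <<'E'
from station import monitor, vision, manip
import cv2,numpy as np
s=monitor.sense();print(s['clock'],s['ee_pos'],s['ee_rot'],s['wrist_force'],s['joint_pos'])
F={}
for n in("scene","side","wrist"):
    f=vision.grab_frame(n); np.savez(f"pics/{n}3.npz",**f); F[n]=f["color"]
im=np.zeros((600,800,3),np.uint8)
im[:300,:400]=cv2.resize(F["wrist"],(400,300))
c=cv2.resize(F["scene"][80:230,130:330],(400,300));im[:300,400:]=c
c=cv2.resize(F["side"][120:270,250:450],(400,300));im[300:,:400]=c
c=cv2.resize(F["wrist"][100:400,120:520],(400,300));im[300:,400:]=c
cv2.imwrite("pics/m3.png",im)
E
```

```text
8.35 [ 544.08729726 -200.95882607  185.92878322] [ 1.79984952e+02  6.09899362e-04 -1.69762189e+02] [ 0.50777466 -0.53939877 -4.84580825] [-2.14152302e+01  2.01661616e+01  9.22376611e+01  1.42011510e-02
  6.76035558e+01 -1.21658453e+02]
```

View pics/m3.png

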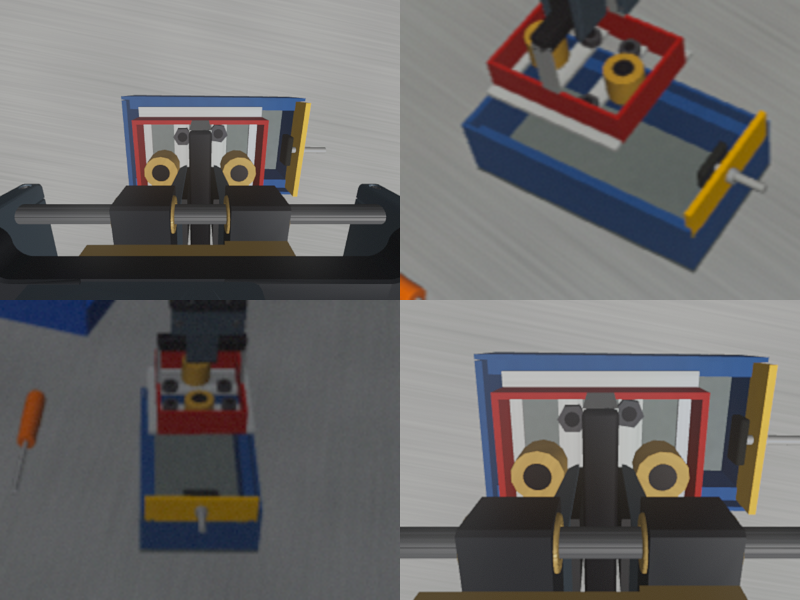

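Montage: the sieve hovers over the bin with all six parts in it. In the wrist view the bin's near lip spans about (200,155) to (477,160), and the sieve flange edge is at about row 172. Next I'll measure the alignment.

```bash
python3 - <<'E'
from h import *
f=np.load("pics/wrist3.npz"); c=f["color"].astype(int)
sat=c[...,0]-c[...,2]
def top(cols,r0,r1,cond):
    o=[]
    for x in cols:
        r=np.where(cond[r0:r1,x])[0]
        if len(r): o.append((x,r[0]+r0-.5))
    return np.array(o,float)
def lin(q): 
    k=np.polyfit(q[:,0],q[:,1],1); r=np.abs(q[:,1]-np.polyval(k,q[:,0])); k=np.polyfit(q[r<1.2,0],q[r<1.2,1],1); return k
a=top(range(210,460,5),140,175,sat>35); k=lin(a)
P=[plane(f,(x,np.polyval(k,x)),64) for x in(210,450)]; print("lip row",k,P[0].round(1),P[1].round(1),"ang",np.degrees(np.arctan2(*(P[1]-P[0])[1::-1])))
# flange outer edge: white below blue
w=(c.min(2)>140)
b=top(range(235,410,5),165,185,w); k2=lin(b); zf=185.9-69+4
Q=[plane(f,(x,np.polyval(k2,x)),zf) for x in(235,405)]; print("flange row",k2,Q[0].round(1),Q[1].round(1),"ang",np.degrees(np.arctan2(*(Q[1]-Q[0])[1::-1])))
# left outer edge of bin (y=-118): first blue col per row
o=[]
for y in range(165,235,5):
    x=np.where(sat[y,180:260]>35)[0]
    if len(x): o.append((y,x[0]+180-.5))
o=np.array(o,float); k3=lin(o); print("left",k3); C=[plane(f,(np.polyval(k3,y),y),64) for y in(160,230)]; print(C[0].round(1),C[1].round(1))
# wall top edges of sieve: red left/right
hsv=cv2.cvtColor(f["color"],40); m=((hsv[...,0]<8)|(hsv[...,0]>172))&(hsv[...,1]>110)&(hsv[...,2]>60)
for y in(200,210,220,):
    x=np.where(m[y])[0]; print(y,x.min(),x.max(),plane(f,(x.min()-.5,y),185.9-39).round(1),plane(f,(x.max()+.5,y),185.9-39).round(1))
# bin frame axes from lip angle
ang=np.arctan2(*(P[1]-P[0])[1::-1]); ey=np.array([np.cos(ang),np.sin(ang)]); ex=np.array([ey[1],-ey[0]])
print("lip x-dist to TCP", (np.array([544.09,-200.96])-P[0][:2])@ex, "flange x-dist",(np.array([544.09,-200.96])-Q[0][:2])@ex,"end dist",(np.array([544.09,-200.96])-C[0][:2])@ey)
E
```

```text
lip row [1.02280912e-02 1.51159160e+02] [ 490.3 -300.8   64. ] [ 458.  -111.7   64. ] ang 99.69786939971061
flange row [-8.90448946e-17  1.70500000e+02] [ 493.3 -266.9  120.9] [ 473.7 -158.6  120.9] ang 100.26598126390638
left [9.05494505e-02 1.79473626e+02]
[ 497.8 -313.    64. ] [ 554.9 -303.2   64. ]
200 211 428 [ 509.7 -273.4  146.9] [ 486.8 -147.3  146.9]
210 212 428 [ 515.5 -272.3  146.9] [ 492.6 -145.8  146.9]
220 213 426 [ 521.5 -271.2  146.9] [ 498.7 -145.3  146.9]
lip x-dist to TCP 69.83071575753621 flange x-dist 61.18836814635002 end dist 102.6250736579488
```

Emit:
arm_command(deltas="0 0 0.002 0 0 0.001 0; 0 0 0.002 0 0 0.003 0; 0 0 0.002 0 0 0.006 0; 0 0 0 0 0 0.009 0; 0 0 0 0 0 0.010 0; 0 0 0 0 0 0.010 0; 0 0 0 0 0 0.008 0; 0 0 0 0 0 0.006 0; 0 0 0 0 0 0.004 0; 0 0 0 0 0 0.003 0; 0 0 0 0 0 0.001 0; 0 0 0 0 0 0 0")

```text
clock: 9.7
ee_pos: [544.2, -201.4, 125.0]
ee_rot: [-180.0, 0.0, -170.1]
wrist_force: [-0.2, 0.2, -5.7]
finger_gap: 15.9
```

```bash
python3 - <<'E'
from station import monitor, vision, manip
import cv2,numpy as np
s=monitor.sense();print(s['clock'],s['ee_pos'],s['ee_rot'],s['wrist_force'])
F={}
for n in("scene","side","wrist"):
    f=vision.grab_frame(n); np.savez(f"pics/{n}4.npz",**f); F[n]=f["color"]
im=np.zeros((600,800,3),np.uint8)
im[:300,:400]=cv2.resize(F["scene"][80:230,130:330],(400,300),interpolation=2)
im[:300,400:]=cv2.resize(F["side"][145:265,270:430],(400,300),interpolation=2)
im[300:,:]=cv2.resize(F["wrist"][130:280,120:520],(800,300),interpolation=2)
cv2.imwrite("pics/m4.png",im)
E
```

```text
9.7 [ 544.18269595 -201.35917153  125.04956073] [-1.79994421e+02  1.84270493e-02 -1.70132349e+02] [-0.19408086  0.1916512  -5.71886715]
```

View pics/m4.png

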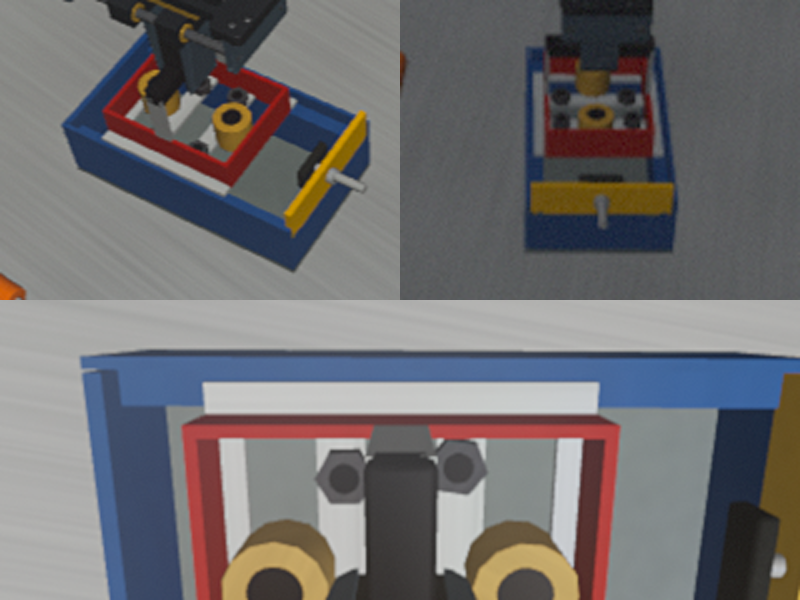

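The sieve is between the lips with no contact force, and all the parts are in it. I'll lower it slowly.

Emit:
arm_command(deltas="0 0 0 0 0 0.001 0; 0 0 0 0 0 0.001 0; 0 0 0 0 0 0.001 0; 0 0 0 0 0 0.001 0; 0 0 0 0 0 0.0005 0; 0 0 0 0 0 0 0")

```text
clock: 10.45
ee_pos: [544.0, -201.3, 120.3]
ee_rot: [180.0, -0.0, -170.1]
wrist_force: [-0.6, 1.1, -5.9]
finger_gap: 15.9
```

Emit:
arm_command(deltas="0 0 0 0 0 0.0005 0; 0 0 0 0 0 0.0005 0; 0 0 0 0 0 0 0")

```text
clock: 10.75
ee_pos: [544.0, -201.3, 119.4]
ee_rot: [180.0, -0.0, -170.1]
wrist_force: [-0.3, 0.5, -5.8]
finger_gap: 15.3
```

Emit:
arm_command(deltas="0 0 0 0 0 0.0005 0; 0 0 0 0 0 0.0005 0; 0 0 0 0 0 0 0; 0 0 0 0 0 0 0")

```text
clock: 11.15
ee_pos: [544.2, -201.4, 119.0]
ee_rot: [-180.0, 0.0, -170.1]
wrist_force: [-1.7, -0.4, -0.2]
finger_gap: 15.8
```

```bash
python3 - <<'E'
from station import monitor
s=monitor.sense();print(s['clock'],s['ee_pos'],s['ee_rot'],s['wrist_force'],s['moment'])
E
```

```text
11.15 [ 544.15581864 -201.38354541  118.98645636] [-1.79987881e+02  2.94745080e-02 -1.70133871e+02] [-1.65822347 -0.44725592 -0.17845623] [0.13113302 0.29943889 0.00585199]
```

Emit:
arm_command(deltas="0 0 0 0 0.008 0 0; 0 0 0 0 -0.018 0 0; 0 0 0 0 0.020 0 0; 0 0 0 0 -0.020 0 0; 0 0 0 0 0.020 0 0; 0 0 0 0 -0.020 0 0; 0 0 0 0 0.020 0 0; 0 0 0 0 -0.020 0 0; 0 0 0 0 0.020 0 0; 0 0 0 0 -0.020 0 0; 0 0 0 0 0.010 0 0; 0 0 0 0 0 0 0")

```text
clock: 12.35
ee_pos: [544.3, -200.6, 119.0]
ee_rot: [180.0, 0.1, -170.1]
wrist_force: [0.1, 0.8, 2.2]
finger_gap: 15.8
```

```bash
cat > look.py <<'E'
import sys
from station import monitor, vision
import cv2,numpy as np
s=monitor.sense();print(s['clock'],s['ee_pos'],s['ee_rot'],s['wrist_force'],s['moment'],s['finger_gap'])
F={}
for n in("scene","side","wrist"):
    f=vision.grab_frame(n); np.savez(f"pics/{n}{sys.argv[1]}.npz",**f); F[n]=f["color"]
im=np.zeros((600,800,3),np.uint8)
im[:300,:400]=cv2.resize(F["scene"][80:230,130:330],(400,300),interpolation=2)
im[:300,400:]=cv2.resize(F["side"][145:265,270:430],(400,300),interpolation=2)
im[300:,:]=cv2.resize(F["wrist"][130:280,120:520],(800,300),interpolation=2)
cv2.imwrite(f"pics/m{sys.argv[1]}.png",im)
E
python3 look.py 5
```

```text
12.35 [ 544.34017427 -200.56124223  118.97778197] [ 1.79982423e+02  6.79417477e-02 -1.70128726e+02] [0.05362888 0.80906137 2.24488009] [ 0.12099519  0.05144777 -0.09303197] 15.802246331047618
```

View pics/m5.png

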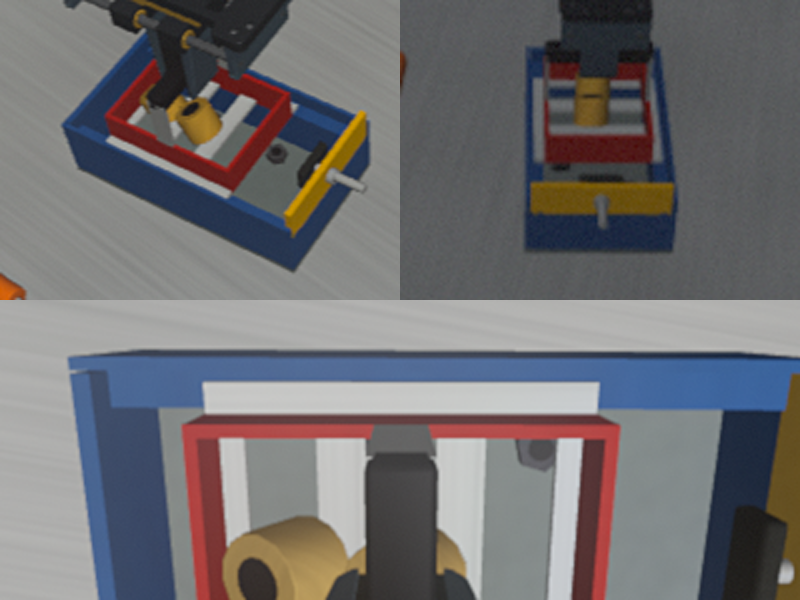

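The shake worked. No nuts are visible on the bars, and one nut shows in the bin at scene crop (278,152). Both bushes are inside, one leaning. I'll zoom in to count nuts hidden by the handle.

```bash
python3 - <<'E'
import cv2,numpy as np
F={n:np.load(f"pics/{n}5.npz")["color"] for n in("scene","side","wrist")}
im=np.zeros((600,800,3),np.uint8)
g=lambda a:cv2.convertScaleAbs(a,alpha=1.6,beta=10)
im[:,:480]=cv2.resize(g(F["scene"][105:195,177:297-24+0]),(480,600)) if 0 else cv2.resize(g(F["scene"][105:217,180:300]),(480,448),interpolation=2).copy().__class__((0,)) if 0 else np.zeros((600,480,3),np.uint8)
a=cv2.resize(g(F["scene"][108:198,180:290]),(480,393),interpolation=2); im[:393,:480]=a
b=cv2.resize(g(F["side"][160:235,315:380]),(320,369),interpolation=2); im[:369,480:]=b
c=cv2.resize(g(F["wrist"][180:290,200:450]),(472,207),interpolation=2); im[393:,:472]=c
cv2.imwrite("pics/z5.png",im)
E
```

```text
(no output)
```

View pics/z5.png

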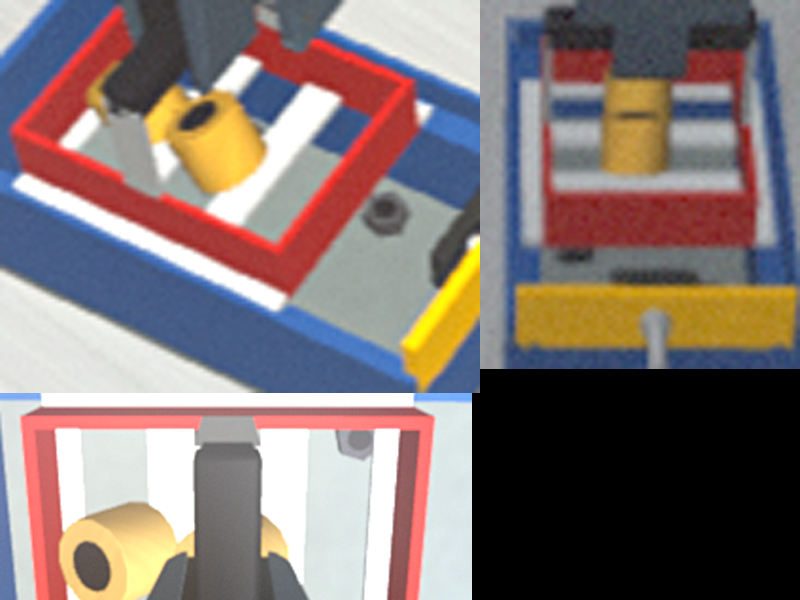

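Emit:
arm_command(deltas="0 0 0 0 -0.007 0 0; 0 0 0 0 0.015 0 0; 0 0 0 0 -0.016 0 0; 0 0 0 0 0.016 0 0; 0 0 0 0 -0.016 0 0; 0 0 0 0 0.016 0 0; 0 0 0 0 -0.016 0 0; 0 0 0 0 0.008 0 0; 0 0 0 0 0 0 0; 0 0 0 0 0 0 0")

```text
clock: 13.5
ee_pos: [544.3, -201.1, 119.0]
ee_rot: [-180.0, 0.1, -170.1]
wrist_force: [0.4, -1.2, 5.8]
finger_gap: 15.6
```

```bash
python3 look.py 6; python3 - <<'E'
import cv2,numpy as np
F={n:np.load(f"pics/{n}6.npz")["color"] for n in("scene","side","wrist")}
im=np.zeros((600,800,3),np.uint8)
g=lambda a:cv2.convertScaleAbs(a,alpha=1.6,beta=10)
im[:393,:480]=cv2.resize(g(F["scene"][108:198,180:290]),(480,393),interpolation=2)
im[:369,480:]=cv2.resize(g(F["side"][160:235,315:380]),(320,369),interpolation=2)
im[393:,:472]=cv2.resize(F["wrist"][180:290,200:450],(472,207),interpolation=2)
cv2.imwrite("pics/z6.png",im)
E
```

```text
13.5 [ 544.32110278 -201.08284177  118.95431262] [-1.79984245e+02  5.71319320e-02 -1.70117404e+02] [ 0.38715505 -1.19559107  5.83487575] [-0.13143415  0.00713241 -0.08284508] 15.642326356751536
```

View pics/z6.png

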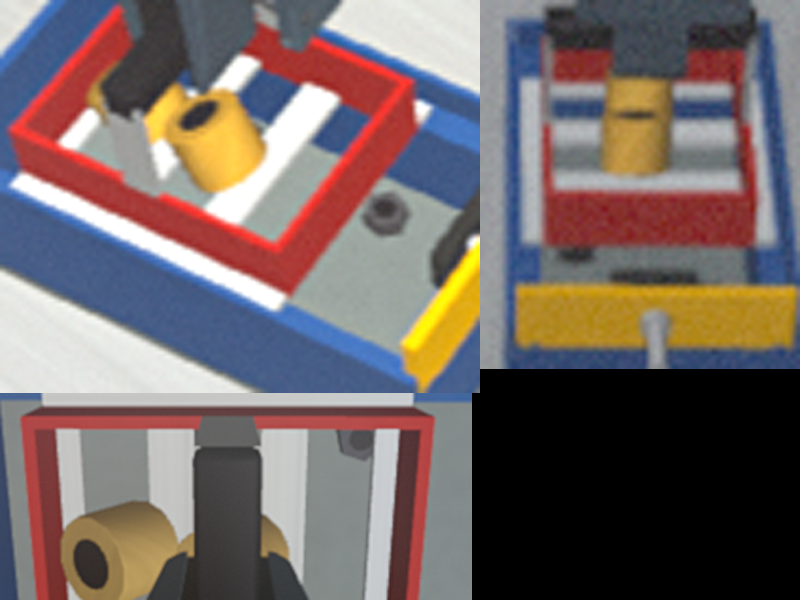

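Nothing moved in the second shake. The bars are clear, no nuts are on them, and both bushes are inside. I'll estimate the bumper distance, then slide.

```bash
python3 - <<'E'
from h import *
f=np.load("pics/wrist6.npz"); c=f["color"]
ey=np.array([np.cos(np.radians(99.8)),np.sin(np.radians(99.8))]); t=np.array([544.3,-201.1])
for y in(232,236,240,246): print(y,[int(v) for v in c[y,470:520].max(1)])
for z in(62,70,78): print(z,[(plane(f,(u,236),z)[:2]-t)@ey-64 for u in(480,484,488)])
u=np.where(c[205,380:460,2].astype(int)-c[205,380:460,1]>60)[0]+380; print(u.max(),(plane(f,(u.max()+.5,205),80)[:2]-t)@ey)
E
```

```text
232 [139, 139, 140, 141, 142, 124, 77, 60, 63, 63, 62, 62, 63, 63, 62, 63, 62, 63, 62, 62, 60, 56, 51, 52, 53, 53, 54, 56, 59, 61, 61, 61, 61, 60, 76, 101, 100, 101, 100, 101, 101, 101, 100, 100, 98, 99, 100, 100, 100, 100]
236 [139, 138, 139, 141, 135, 107, 64, 61, 61, 63, 63, 61, 63, 62, 62, 62, 62, 57, 42, 29, 28, 29, 31, 31, 27, 31, 31, 28, 30, 29, 30, 27, 31, 39, 65, 87, 98, 103, 102, 103, 102, 100, 99, 100, 100, 100, 100, 100, 100, 99]
240 [139, 139, 140, 142, 123, 71, 58, 63, 61, 63, 62, 64, 62, 62, 62, 62, 62, 51, 29, 30, 31, 31, 29, 28, 29, 32, 30, 27, 30, 30, 30, 30, 31, 32, 28, 31, 32, 29, 29, 31, 37, 53, 70, 82, 95, 101, 101, 102, 101, 100]
246 [140, 141, 142, 125, 77, 60, 61, 63, 62, 62, 62, 65, 62, 63, 63, 61, 52, 31, 31, 29, 31, 32, 30, 28, 31, 33, 32, 31, 31, 28, 30, 30, 34, 37, 41, 46, 46, 49, 49, 48, 49, 50, 48, 52, 81, 103, 103, 101, 101, 102]
62 [np.float64(40.70188963091822), np.float64(43.337706682233645), np.float64(45.97350725205763)]
70 [np.float64(36.86886074906657), np.float64(39.408880443353326), np.float64(41.9488842551596)]
78 [np.float64(33.03583186721497), np.float64(35.48005420447302), np.float64(37.924261258261566)]
428 63.21446801011756
```

Emit:
arm_command(deltas="0 0 0 0 0.001 -0.0003 0; 0 0 0 0 0.003 0 0; 0 0 0 0 0.004 0 0; 0 0 0 0 0.004 0 0; 0 0 0 0 0.004 0 0; 0 0 0 0 0.003 0 0; 0 0 0 0 0.001 0 0; 0 0 0 0 0 0 0; 0 0 0 0 0 0 0")

```text
clock: 14.55
ee_pos: [540.6, -181.1, 119.0]
ee_rot: [180.0, 0.0, -170.1]
wrist_force: [-0.5, -1.1, 5.6]
finger_gap: 15.6
```

Emit:
arm_command(deltas="0 0 0 0 0.001 0 0; 0 0 0 0 0.002 0 0; 0 0 0 0 0.002 0 0; 0 0 0 0 0.002 0 0; 0 0 0 0 0.001 0 0; 0 0 0 0 0.001 0 0; 0 0 0 0 0 0 0")

```text
clock: 15.25
ee_pos: [539.2, -172.5, 119.0]
ee_rot: [-180.0, 0.0, -170.1]
wrist_force: [0.1, -1.8, 5.5]
finger_gap: 15.8
```

Emit:
arm_command(deltas="0 0 0 0 0.001 0 0; 0 0 0 0 0.001 0 0; 0 0 0 0 0.001 0 0; 0 0 0 0 0.001 0 0; 0 0 0 0 0 0 0")

```text
clock: 15.75
ee_pos: [538.5, -168.5, 119.0]
ee_rot: [-180.0, 0.0, -170.1]
wrist_force: [-0.2, -2.5, 4.8]
finger_gap: 15.4
```

Emit:
arm_command(deltas="0 0 0 0 0.001 0 0; 0 0 0 0 0.001 0 0; 0 0 0 0 0 0 0")

```text
clock: 16.05
ee_pos: [538.1, -166.6, 119.0]
ee_rot: [-180.0, 0.0, -170.1]
wrist_force: [-0.1, -1.1, 5.0]
finger_gap: 15.5
```

Emit:
arm_command(deltas="0 0 0 0 0.001 0 0; 0 0 0 0 0.001 0 0; 0 0 0 0 0 0 0")

```text
clock: 16.35
ee_pos: [537.7, -164.6, 118.9]
ee_rot: [-180.0, 0.0, -170.1]
wrist_force: [1.3, -2.6, 5.6]
finger_gap: 15.8
```

Emit:
arm_command(deltas="0 0 0 0 0.001 0 0; 0 0 0 0 0.0005 0 0; 0 0 0 0 0 0 0")

```text
clock: 16.65
ee_pos: [537.5, -163.2, 119.0]
ee_rot: [-180.0, 0.0, -170.1]
wrist_force: [1.5, -1.8, 5.6]
finger_gap: 15.8
```

Emit:
arm_command(deltas="0 0 0 0 0.0007 0 0; 0 0 0 0 0.0007 0 0; 0 0 0 0 0 0 0")

```text
clock: 16.95
ee_pos: [537.3, -161.8, 119.0]
ee_rot: [-180.0, 0.0, -170.1]
wrist_force: [-0.3, -1.8, 6.3]
finger_gap: 15.7
```

Emit:
arm_command(deltas="0 0 0 0 0.0007 0 0; 0 0 0 0 0.0007 0 0; 0 0 0 0 0 0 0")

```text
clock: 17.25
ee_pos: [537.0, -160.4, 119.0]
ee_rot: [-180.0, 0.0, -170.1]
wrist_force: [-0.1, -2.4, 5.8]
finger_gap: 15.3
```

Emit:
arm_command(deltas="0 0 0 0 0.0007 0 0; 0 0 0 0 0.0007 0 0; 0 0 0 0 0 0 0")

```text
clock: 17.55
ee_pos: [536.8, -159.0, 118.9]
ee_rot: [-180.0, 0.0, -170.1]
wrist_force: [0.8, -1.8, 5.4]
finger_gap: 15.8
```

Emit:
arm_command(deltas="0 0 0 0 0.0007 0 0; 0 0 0 0 0.0007 0 0; 0 0 0 0 0 0 0")

```text
clock: 17.85
ee_pos: [536.5, -157.6, 118.9]
ee_rot: [-180.0, 0.0, -170.1]
wrist_force: [0.5, -2.4, 5.6]
finger_gap: 15.4
```

Emit:
arm_command(deltas="0 0 0 0 0.0007 0 0; 0 0 0 0 0.0007 0 0; 0 0 0 0 0 0 0")

```text
clock: 18.15
ee_pos: [536.3, -156.3, 118.9]
ee_rot: [-180.0, 0.0, -170.1]
wrist_force: [0.5, -2.7, 5.8]
finger_gap: 15.8
```

Emit:
arm_command(deltas="0 0 0 0 0.0007 0 0; 0 0 0 0 0.0007 0 0; 0 0 0 0 0 0 0")

```text
clock: 18.45
ee_pos: [536.1, -154.9, 119.0]
ee_rot: [-180.0, 0.0, -170.1]
wrist_force: [-0.1, -3.0, 5.4]
finger_gap: 15.8
```

Emit:
arm_command(deltas="0 0 0 0 0.0007 0 0; 0 0 0 0 0.0005 0 0; 0 0 0 0 0 0 0")

```text
clock: 18.75
ee_pos: [535.9, -153.8, 118.9]
ee_rot: [-180.0, 0.0, -170.1]
wrist_force: [0.5, -2.3, 5.8]
finger_gap: 15.6
```

Emit:
arm_command(deltas="0 0 0 0 0.0006 0 0; 0 0 0 0 0.0004 0 0; 0 0 0 0 0 0 0")

```text
clock: 19.05
ee_pos: [535.8, -153.1, 119.0]
ee_rot: [-180.0, 0.0, -170.1]
wrist_force: [0.3, -3.2, 6.4]
finger_gap: 15.6
```

Emit:
arm_command(deltas="0 0 0 0 0.0006 0 0; 0 0 0 0 0.0004 0 0; 0 0 0 0 0 0 0")

```text
clock: 19.35
ee_pos: [535.7, -153.1, 119.0]
ee_rot: [-179.9, 0.0, -170.1]
wrist_force: [1.2, -6.1, 4.9]
finger_gap: 15.7
```

Emit:
arm_command(deltas="0 0 0 0 0.0005 0 0; 0 0 0 0 0.0005 0 0; 0 0 0 0 0 0 0")

```text
clock: 19.65
ee_pos: [535.7, -152.9, 119.1]
ee_rot: [-179.8, 0.0, -170.1]
wrist_force: [1.5, -9.8, 5.1]
finger_gap: 15.8
```

Emit:
arm_command(deltas="0 0 0 0 0.0005 0 0; 0 0 0 0 0.0003 0 0; 0 0 0 0 0 0 0; 0 0 0 0 0 0 0; 0 0 0 0 0 0 0; 0 0 0 0 0 0 0; 0 0 0 0 0 0 0")

```text
clock: 20.35
ee_pos: [535.8, -152.8, 119.2]
ee_rot: [-179.7, 0.1, -170.1]
wrist_force: [0.1, -10.3, 4.1]
finger_gap: 15.7
```

```bash
python3 look.py 7
```

```text
20.35 [ 535.75572901 -152.78373508  119.22547507] [-1.79689550e+02  5.27576509e-02 -1.70072696e+02] [  0.12822552 -10.34989708   4.11565751] [-1.76020483 -0.07626317 -0.07828885] 15.732382012459464
```

View pics/m7.png

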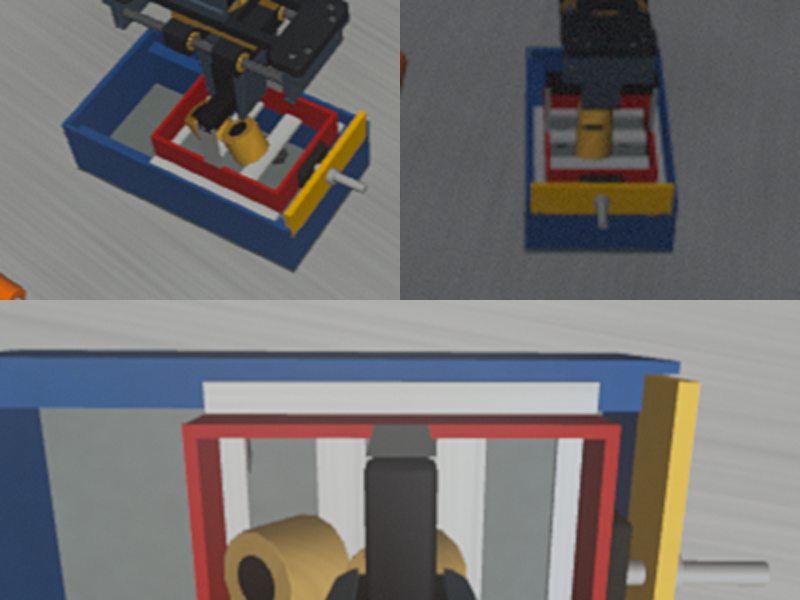

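The sieve bears on the bumper with about 10 N held for over 0.6 s. It sits flat on the rails with both bushes inside. I'll ease off, release and lift away.

Emit:
arm_command(deltas="0 0 0 0 -0.0005 0 0; 0 0 0 0 -0.0005 0 0; 0 0 0 0 -0.0004 0 0; 0 0 0 0 0 0 0; 0 0 0 0 0 0 0", squeeze=15)

```text
clock: 21.0
ee_pos: [535.8, -153.0, 119.0]
ee_rot: [-179.8, 0.0, -170.1]
wrist_force: [0.7, -8.1, 3.7]
finger_gap: 16.1
```

Emit:
arm_command(deltas="0 0 0 0 0 0 20; 0 0 0 0 0 0 24; 0 0 0 0 0 0 30; 0 0 0 0 0 0 40; 0 0 0 0 0 0 50; 0 0 0 0 0 0 60; 0 0 0 0 0 0 60; 0 0 0 0 0 0 60; 0 0 0 0 0 0 60")

```text
clock: 21.9
ee_pos: [535.4, -151.6, 118.8]
ee_rot: [180.0, 0.0, -170.1]
wrist_force: [-0.3, -0.2, 0.4]
finger_gap: 54.8
```

Now up and back toward the base, so all the cameras see the sieve.

Emit:
arm_command(deltas="0 0 0 0 0 -0.005 60; 0 0 0 0 0 -0.015 60; 0 0 0 0 0 -0.025 60; 0 0 0 0 0 -0.03 60; 0 0 0 0.01 0 -0.03 60; 0 0 0 0.02 0 -0.02 60; 0 0 0 0.02 0 -0.005 60; 0 0 0 0.015 0 0 60; 0 0 0 0.005 0 0 60; 0 0 0 0 0 0 60; 0 0 0 0 0 0 60")

```text
clock: 23.0
ee_pos: [466.8, -163.5, 248.2]
ee_rot: [180.0, -0.0, -170.1]
wrist_force: [0.7, -0.0, -0.1]
finger_gap: 54.9
```

```bash
python3 look.py 8; python3 - <<'E'
import cv2,numpy as np
F={n:np.load(f"pics/{n}8.npz")["color"] for n in("scene","side","wrist")}
im=np.zeros((600,800,3),np.uint8)
g=lambda a:cv2.convertScaleAbs(a,alpha=1.5,beta=5)
im[:300,:400]=cv2.resize(g(F["scene"][100:190,180:300]),(400,300),interpolation=2)
im[:300,400:]=cv2.resize(g(F["side"][160:235,310:410]),(400,300),interpolation=2)
im[300:,:]=cv2.resize(F["wrist"][140:290,120:520],(800,300),interpolation=2)
cv2.imwrite("pics/z8.png",im)
E
```

```text
23.0 [ 466.78761993 -163.53289271  248.19042113] [ 1.79966448e+02 -1.66166192e-02 -1.70134036e+02] [ 0.71044333 -0.01185427 -0.11965067] [0.06989475 0.02657138 0.02595824] 54.857638874337646
```

View pics/z8.png

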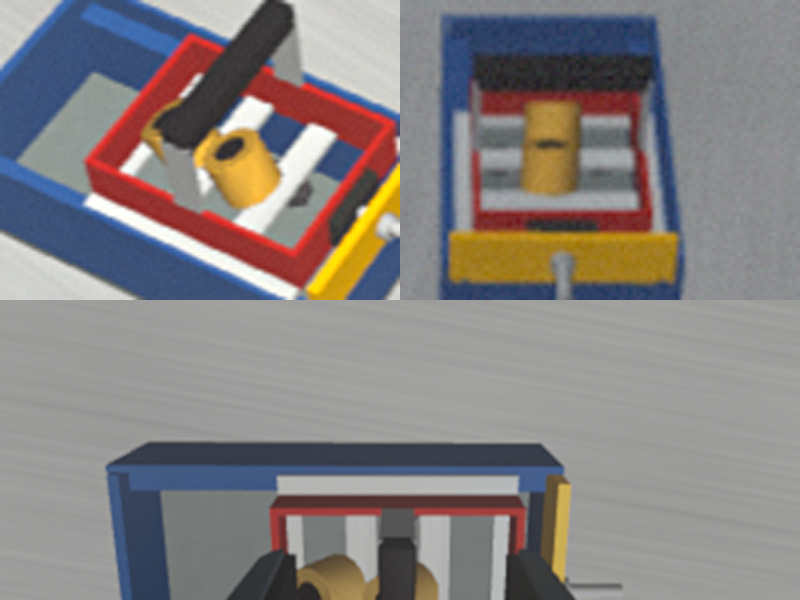

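The sieve rests on the rails against the bumper, and the visible bars are free of nuts. The viewer quota is used up, so I'll do a numeric check for nuts with the wrist camera right above.

Emit:
arm_command(deltas="0 0 0 -0.005 0 0 60; 0 0 0 -0.015 0 0 60; 0 0 0 -0.025 0 0 60; 0 0 0 -0.03 0 0 60; 0 0 0 -0.03 0 0 60; 0 0 0 -0.025 0 0 60; 0 0 0 -0.015 0 0 60; 0 0 0 -0.005 0 0 60; 0 0 0 0 0 0 60; 0 0 0 0 0 0 60")

```text
clock: 24.15
ee_pos: [613.9, -137.8, 248.5]
ee_rot: [180.0, -0.0, -170.1]
wrist_force: [0.3, -0.0, -0.7]
finger_gap: 54.7
```

```bash
python3 - <<'E'
from station import vision
from h import *
f=vision.grab_frame("wrist"); np.savez("pics/w9.npz",**f); c=f["color"]
ey=np.array([np.cos(np.radians(99.8)),np.sin(np.radians(99.8))]); ex=np.array([ey[1],-ey[0]]); S=np.array([536,-152.5])
def fr(u,z): 
    d=plane(f,u,z)[:2]-S; return (d@ex).round(0),(d@ey).round(0)
mx=c.max(2).astype(int); mn=c.min(2).astype(int)
# rectified sheet of the sieve floor plane (z=54) and bin floor (z=5): sieve frame, 2 mm cells
for z,n in((54,"bars"),(9,"bin")):
    X=np.arange(-46,48,4); Y=np.arange(-112 if n=="bin" else -60,64,3)
    print(n,"rows x(-46..46), cols y from",Y[0],"char: #dark .floor W white B blue R red O brass")
    for x in X:
        r=""
        for y in Y:
            p=S+x*ex+y*ey; u=proj(f,[*p,z]).round().astype(int)
            if not(0<=u[0]<640 and 0<=u[1]<480): r+=" ";continue
            b,g,q=map(int,c[u[1],u[0]]); m=max(b,g,q);k=m-min(b,g,q)
            r+="R" if q-g>60 and q-b>60 and g<80 else "O" if q-b>50 else "B" if b-q>30 else "#" if m<100 else "W" if m>175 else "."
        print(r)
E
```

```text
bars rows x(-46..46), cols y from -60 char: #dark .floor W white B blue R red O brass
WWW........WWWWW########WWWWW.........WW#R
WWW........WWWWW#######.WWWWW.........WW#O
WW.........WWWWW#######.WWWWW........WWW#R
WW.........WWWWW.#######WWWWW.........WW#R
WWW........WWWWW.#######WWWWW.........WW#R
WWW........WWWWW.#######WWWWW.........WW##
WWW........WWWWW.######.WWWWW.........WW#O
WWW........WWWWW.######.WWWWW.........WW#R
W.OOOOOOOOOO.WWW.######.WWWWW........WWW#R
.OOOOOOOOOOOO.WOO######OO.WWW.........WW#R
OO####OOOOOOOOOOO######OOOOWW.........WW##
O#####OOOOOOOOOO#######OOOO.W.........WW#O
OO####OOOOOOOOOO#######OOOO.W.........WW#R
OO###OOOOOOOOOOO#######OOOO.W.........WW#R
.OOOOOOOOOOOOWOO#######OOOOWW........WWW#R
W.OOOOOOOOOOWW.O#######OOOWWW.........WW##
WW.........WWWWW#######O.WWWW.........WW#O
WWW........WWWWW########.WWWW.........WW#R
WWW........WWWWW########WWWWW.........WW#R
WWW........WWWWW########WWWWW.........WW##
WW.........WWWWW########WWWWW........WWW##
WW.........WWWWW########WWWWW.........WW#O
WW.........WWWWW########WWWWW.........WW#R
#########################
[... 843 characters left out ...]
##OOOOOOOOOOOO########OOOOOWW.........WW
...........OROOOO####OOOOOOOOOOOO########OOOOOWW.........WW
............ROOOOO#.OOOOOOOOOO.OO########OOOO.WW.........WW
...........RRO.WOOOOOOOOOOOOOWWOO########OOOOWWW.........WW
...........ORO.WW..OOO.....WWWWWO########OOWWWWW.........WW
...........ORO.WW..........WWWWW.########.WWWWWW.........WW
...........OROOWWW.........WWWWWW########.WWWWWW.........WW
............ROOWWW.........WWWWWW########.WWWWWW.........WW
...........RRO.WWW.........WWWWWW########.WWWWWW.........WW
...........ORO.WW..........WWWWWW########.WWWWWW.........WW
...........ORO.WW..........WWWWWW########.WWWWWW.........WW
...........ORO.WW..........WWWWWW########.WWWWWW.........WW
```

```bash
python3 -c "
from station import manip,monitor
print(monitor.sense()['wrist_force']); print(manip.job_done())"
```

```text
[ 0.12744387 -0.81423903 -0.59117588]
the job is handed in; nothing more can be done
None
```

I carried the sieve level to the bin, set it softly on the rails and shook it twice. Then I slid it to the bumper by feel, pressed, let go and backed off. I handed in at about 24 s of the 72 s allowed.

What the last checks showed:
- **Press:** the wrist force along the rails read about 10 N, roughly 2 to 3 N of it rail friction. It held for over 0.5 s, well under the 25 N limit.
- **Sieve:** after release it sat flat on the rails against the bumper, with both brass bushes still inside. One bush is leaning in a slot.
- **Nuts:** a wrist-camera map from above showed every visible part of the floor bars clear, and the second shake moved nothing more. I saw only one nut clearly in the bin. I take the other three to be there too, hidden under the bars, handle and bushes, but I did not count them.
- **Robot:** it was clear of everything at hand-in, with wrist force under about 1 N, which is noise. I never moved near the screwdriver, can or wrench.

One estimate was uncertain: the camera put the bumper 34 to 46 mm away depending on its assumed height, while contact came after about 49 mm.

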